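# Pack the ink set into its tray

### The arm

A 6-joint arm with a two-finger parallel gripper is mounted at the origin on the work surface. World frame = base frame: x ahead of the robot, y to its left, z up, the work surface at z = 0. Lengths are in m, angles in rad, forces in N, time in s.
With the tool pointing down it reaches from about 0.35 to 0.975 m from the base axis. Payload 4.9 kg.
Tool frame: the origin (TCP) lies midway between the tips of the shut fingers; the grasp point (between the pads) lies 19 mm behind it (manip.hold_point_z is the distance from the TCP to the grasp point, in m); z points along the fingers, y is the line along which they close (so a half turn about z gives the same grasp; the last joint's range is limited). The gripper opens to 85 mm and grips with 20 to 120 N. Pads are 22 mm wide; open, the fingers measure 114 mm over their backs; the gripper's body (76 mm by 85 mm) begins 54 mm behind the grasp point. The pads swing forward as they close: fully open they stand 13 mm farther back than shut.
Start: joints at [-1.349, 0.053, 1.613, -0, 1.476, -0.119], TCP at [0.209, -0.589, 0.231] pointing down, gripper open.
Joint ranges: [-3.01, 3.01], [-1.01, 2.22], [0.06, 2.58], [-1.02, 4.17], [0.09, 2.62], [-3.14, 3.14]. Speed limits (rad/s): [2.57, 2.57, 3.14, 3.14, 3.14, 3.14].

### API

Orientations are given as a unit quaternion [w, x, y, z].
In Python, from plant import manip gives the robot as it stands. The module is installed in compiled form; this text tells all that it offers.
- The arm moves only by the shell command python3 -m jog 'ROWS' [OPENING]. ROWS is JSON, one flat list of numbers, 6 for each row, row after row: the shift along the tool's x, y, z in units of 0.1 m (1.0 is 0.1 m), then the turn, a rotation vector about the tool's x, y, z in units of 180 degrees (1.0 is 180 degrees). A call has 1 to 8 rows; each row is the pose to reach, as a shift and turn from the pose commanded when the call began, along the tool's axes at that moment, turning the shorter way round; what a row does not reach only later rows make up. A row lasts 1/8 s, in which the tool goes at most 62.5 mm and 10.7 degrees, less where a joint would pass 70% of its speed; a pose out of reach is approached as far as the arm can. A call with a number of a shift or a turn outside -1 to 1 is refused whole. A call with a gripper value outside its range is refused whole. OPENING is the finger opening in mm, from 0 to 85.4, set as the call begins (- or left out, the last holds). The fingers move at their own pace and stop on an object; the grip force is fixed at half the most. Time passes only in rows, so rows that repeat a pose let the fingers close. It gives the time, the measured TCP pose, the force, the opening and the grip force at its end, in the units of the state.
- manip.state(): the state, without advancing time (a new reading comes with each control period).
- manip.grab_frame(name): name is "side" or "top" or "wrist"; returns a dict with "img" (400x640x3 uint8, blue, green, red), "z_map" (400x640 float32, m along the optical axis (not along the pixel's ray), 0 where there is no reading), "fx", "fy", "cx", "cy" (pixels), "xyz" and "attitude" of the camera in the world; the wrist camera has in their place "T_tool_cam" (4x4, takes a point from camera to tool coordinates, whose origin is the TCP and whose axes are the flange's). Camera axes: x right, y up, looking along -z (the intrinsics and any distortion apply to the point x, -y, -z); pixel columns grow to the right and rows downward; lengths in m; the calibration is good to about 2 mm. The wrist camera is an equidistant fisheye: a pixel r from the principal point sees the ray r / f radians off the axis. A picture is of the moment at which its call begins: read the wrist's pose just before it.
- manip.job_done(): hands the job in; it is judged then, once.
The state is a dict: "time": time; "joint_pos": joint angles; "joint_vel": joint speeds; "joint_efforts": joint torques, N m; "tool_pos": TCP position; "tool_rot": TCP orientation; "contact_force": force on the tool from outside, world axes, zero at the start; "ft_torque": the same for the moment, N m; "gripper_width": opening from 0.0 (shut) to 1.0 (fully open); "grasp_force": force on a finger pad.
Only numpy, scipy, OpenCV 4.12 (cv2) and the standard library are available. Lean on these libraries where they do the work, as an engineer would, in place of code of your own. Each camera call takes 0.05 s, during which the arm holds its last target. There are 200 camera calls.

### The job

The painting workshop is over: pack the ink set away in its white tray. Stand each of the three closed ink jars in the round holder that fits its size (large, medium, small), keeping them upright and setting them down gently, and lay the flat brush lengthwise in the long trough. The open rinsing jar and the pencil do not belong to the set: leave them where they are.

Things in the scene. Friction and masses are not known exactly. Their poses are not given: they have to be found in the camera images.
- jar_large_center (a point): large closed ink jar, standing upright: amber glass with a paper label and a flat brass screw lid on top, 62 mm diameter (lid 60 mm), 60 mm tall. The point is its centre, 30 mm above its underside; z is up along its axis. The three closed jars differ only in size.
- jar_medium_center (a point): medium closed ink jar, standing upright: amber glass with a paper label and a flat brass screw lid on top, 48 mm diameter (lid 46 mm), 56 mm tall. The point is its centre, 28 mm above its underside; z is up along its axis. The three closed jars differ only in size.
- jar_small_center (a point): small closed ink jar, standing upright: amber glass with a paper label and a flat brass screw lid on top, 35 mm diameter (lid 33 mm), 52 mm tall. The point is its centre, 26 mm above its underside; z is up along its axis. The three closed jars differ only in size.
- holder_large_floor (a point): jar holder for the large jar: grey plastic square, 86 x 86 mm, with one round recess 78 mm in diameter and 9 mm deep, with a thin dark liner on its floor. The point is the centre of the recess floor, on which the jar stands; its rim is 9 mm higher. z up. The three holders lie side by side in one row (pitch about 89 mm, in any order) in a white packing tray 276 x 168 mm, whose rim is 14 mm above the table; tray and holders do not move.
- holder_medium_floor (a point): jar holder for the medium jar: grey plastic square, 86 x 86 mm, with one round recess 64 mm in diameter and 9 mm deep, with a thin dark liner on its floor. The point is the centre of the recess floor, on which the jar stands; its rim is 9 mm higher. z up. The three holders lie side by side in one row (pitch about 89 mm, in any order) in a white packing tray 276 x 168 mm, whose rim is 14 mm above the table; tray and holders do not move.
- holder_small_floor (a point): jar holder for the small jar: grey plastic square, 86 x 86 mm, with one round recess 51 mm in diameter and 9 mm deep, with a thin dark liner on its floor. The point is the centre of the recess floor, on which the jar stands; its rim is 9 mm higher. z up. The three holders lie side by side in one row (pitch about 89 mm, in any order) in a white packing tray 276 x 168 mm, whose rim is 14 mm above the table; tray and holders do not move.
- brush_center (a point): flat wash brush lying on the table: wooden handle 14 mm wide, then a steel ferrule 22 mm wide, then dark bristles; 165 mm long, 9 mm thick. The point is half-way along and half-way up (4.5 mm above its underside), on the handle 18 mm from the ferrule's near edge; x runs along the brush towards the bristles, y across it, z up. Free handle from x = -82 to +17 mm.
- trough_floor (a point): brush trough in the same white tray, beside the row of holders: open grey plastic, inside 196 x 60 mm, walls 4 mm thick and 8 mm high. The point is the centre of its inner floor; x runs along its length (parallel to the row of holders), y across, z up (holders at about +79 mm in y). Does not move.
- jar_open_center (a point): look-alike, to be left alone: open rinsing jar of the same amber glass, no lid and no label, 48 mm diameter, 46 mm tall. The point is its centre, 23 mm above its underside; z up.
- pencil_center (a point): look-alike, to be left alone: plain wooden hexagonal pencil lying on the table, 8.5 mm thick, 171 mm long, with a sharpened point. The point is about half-way along and half-way up (4 mm above the table); x runs along it towards the sharpened end.

How it is judged:
By the outcome, as a careful person would: the job done as asked, in the order asked, and still so for the second after the job is handed in, with the robot touching nothing.
It also fails if it takes over 112 s, if anything falls off the work surface, if the arm or the gripper's body presses on something with over 40 N, if the wrist force passes 120 N, or if a joint passes its speed limit or range.

## Working session

There is one attempt and no reset: what is moved stays moved. The work goes in short steps, Python scripts to look and compute and a shell command to move; the robot and the scene stay as the last step left them, time stands still between calls to the robot, and variables do not carry over. Pictures are saved under pics/ and viewed, at most 14 in all, crops included, and the job is handed in when it is done.

```bash
mkdir -p pics; ls; python3 - <<'E'
from plant import manip
import cv2,numpy as np
print(manip.state())
for n in("top","side"):
    f=manip.grab_frame(n); cv2.imwrite(f"pics/{n}0.png",f["img"]); np.savez(f"{n}0.npz",**f)
    print(n,{k:v for k,v in f.items() if k not in("img","z_map")}, (f["z_map"]>0).mean())
E
```

```text
pics
{'time': 0.0, 'joint_pos': array([-1.34902426e+00,  5.33714353e-02,  1.61430186e+00, -1.55185281e-05,
        1.47597854e+00, -1.18995885e-01]), 'joint_vel': array([ 1.48059046e-03, -2.40963120e-03, -2.95221994e-05,  1.42111701e-04,
       -1.26529607e-03,  9.07169642e-05]), 'joint_efforts': array([-9.83018595e-05, -3.93685305e+01, -3.70175064e+01, -2.67495977e-05,
        7.05239800e-03,  3.13711084e-06]), 'tool_pos': array([ 0.20874299, -0.58845167,  0.23004928]), 'tool_rot': array([-1.02783286e-03,  9.85519084e-01,  1.69561421e-01, -6.05987719e-05]), 'contact_force': array([-0.40520824,  0.22184646,  0.25041837]), 'ft_torque': array([ 0.04496747, -0.0255383 , -0.00831022]), 'grasp_force': 0.0, 'gripper_width': 1.0027900715308067}
top {'fx': 389.3156160902761, 'fy': 389.3156160902761, 'cx': 318.46508522697275, 'cy': 199.6494582575701, 'xyz': array([0.37737637, 0.02049619, 0.8694057 ]), 'attitude': array([-0.69541712, -0.04773446,  0.07066988,  0.71352801])} 0.996078125
side {'fx': 475.964023567117, 'fy': 475.964023567117, 'cx': 317.16856142629325, 'cy': 197.5116938327889, 'xyz': array([0.21857   , 0.55642915, 0.82620143]), 'attitude': array([-0.22469274, -0.08254479,  0.32885488,  0.91353927])} 0.996015625
```

View pics/top0.png

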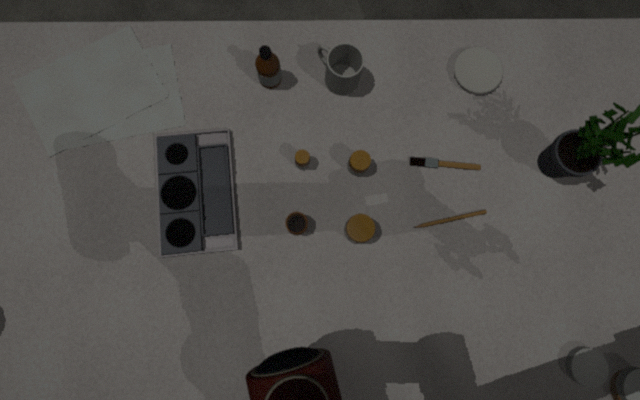

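View pics/side0.png

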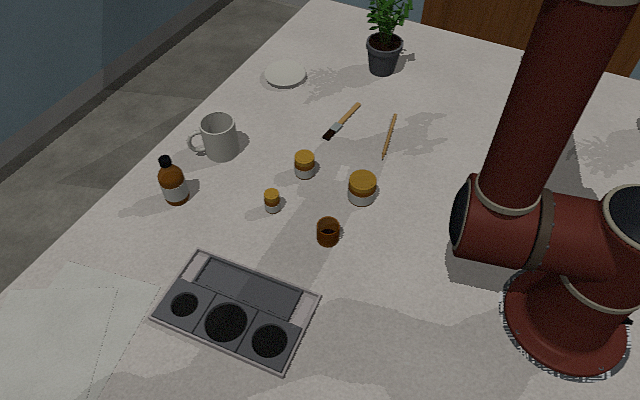

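The top view shows the tray at the left, with the small, large and medium recesses at about (177,154), (178,193) and (181,233). The small jar is at (302,157), the medium at (360,161), the large at (361,228) and the open jar at (296,223). The brush is at (445,164) with its bristles to the left, and the pencil is at (450,218). The side view agrees.

```bash
cat > h.py <<'E'
import numpy as np,cv2
from scipy.spatial.transform import Rotation as R
def rot(q): return R.from_quat(np.r_[q[1:],q[0]]).as_matrix()
def cloud(f):
    v,u=np.mgrid[:400,:640]; z=f["z_map"]
    p=np.stack([(u-f["cx"])/f["fx"]*z,-(v-f["cy"])/f["fy"]*z,-z],-1)
    return p@rot(f["attitude"]).T+f["xyz"]
E
python3 - <<'E'
from h import *
for n,seeds in(("top",dict(S=(302,157),M=(360,161),L=(361,228),O=(296,223))),("side",dict(S=(272,195),M=(304,157),L=(363,180),O=(328,228)))):
    f=dict(np.load(n+"0.npz")); W=cloud(f); img=f["img"]
    hs=cv2.cvtColor(img,cv2.COLOR_BGR2HSV)
    print(n,"table z",np.median(W[280:300,100:150,2] if n=="top" else W[240:260,400:430,2]))
    for k,(u,v) in seeds.items():
        w=W[v-25:v+25,u-25:u+25].reshape(-1,3)
        top=np.percentile(w[:,2],99.5) if k=="O" else np.median(W[v-2:v+3,u-2:u+3,2])
        t=w[abs(w[:,2]-top)<.004]
        (c,r)=cv2.minEnclosingCircle((t[:,:2]*1000).astype(np.float32))
        print(k,"top",top.round(4),"c",np.round(c,1),"r",round(r,1),"mean",t.mean(0).round(4),len(t))
    pts=dict(top=dict(hS=(177,154),hL=(178,193),hM=(181,233)),side=dict(hS=(184,304),hL=(226,322),hM=(270,341)))[n]
    for k,(u,v) in pts.items():
        g=img.max(2).astype(int); m=np.zeros((402,642),np.uint8)
        lab=cv2.connectedComponents((g<32).astype(np.uint8))[1]; mm=lab==lab[v,u]
        w=W[mm]; 
        (c,r)=cv2.minEnclosingCircle((w[:,:2]*1000).astype(np.float32))
        print(k,lab[v,u],mm.sum(),"med z",np.median(w[:,2]).round(4),"mean",w.mean(0).round(4),np.round(c,1),round(r,1))
    if n=="top":
        for k,(a,b) in dict(brush=((410,161),(480,167)),pencil=((414,227),(486,212)),trough=((200,147),(235,235))).items(): print(k,W[a[1],a[0]].round(4),W[b[1],b[0]].round(4))
        for k,(u,v) in dict(brush=(445,164)).items():
            w=W[150:180,400:490]; q=w[w[...,2]>np.median(w[...,2])+.005]; c=q.mean(0); print("brush",c,len(q)); d=np.linalg.svd(q[:,:2]-c[:2],full_matrices=False)[2][0]; s=(q[:,:2]-c[:2])@d; print(d,s.min(),s.max(),q[:,2].max())
        w=W[195:245,400:490]; print('trough floor',np.median(W[170:210,208:225,2]))
        for (u,v) in((200,147),(228,147),(234,235),(206,237)): print(W[v,u].round(4))
E
```

```text
top table z 9.896630385497485e-05
S top 0.053 c [612.5  25.1] r 16.2 mean [0.612  0.025  0.0524] 173
M top 0.0564 c [ 601.4 -100.6] r 22.8 mean [ 0.6009 -0.1003  0.0566] 334
L top 0.0614 c [453.6 -94.5] r 29.8 mean [ 0.4535 -0.0941  0.0607] 624
O top 0.0479 c [468.9  40.6] r 23.7 mean [0.4673 0.0407 0.046 ] 93
hS 34 384 med z 0.0089 mean [0.6346 0.3078 0.0135] [512.6 174.8] 205.2
hL 58 954 med z 0.0088 mean [0.546  0.3018 0.0107] [474.1 175.4] 182.6
hM 73 677 med z 0.0088 mean [0.4572 0.295  0.0102] [421.4 172.4] 158.2
brush [ 0.608  -0.2226  0.0086] [ 0.5899 -0.3833  0.0107]
pencil [ 0.4558 -0.2212  0.0089] [ 0.4855 -0.3873  0.0095]
trough [0.647  0.2536 0.0192] [0.4479 0.175  0.0138]
brush [ 0.59760842 -0.29047206  0.02282089] 496
[ 0.26687422 -0.96373137] -0.358464110598671 0.09108815361648322 0.8694057020549981
trough floor 0.009265982352410052
[0.647  0.2536 0.0192]
[0.6503 0.1939 0.0052]
[0.4488 0.179  0.0035]
[0.4458 0.2397 0.0058]
side table z 0.0014297198373536268
S top 0.0539 c [610.6  26.5] r 17.5 mean [0.6097 0.0267 0.0533] 149
M top 0.0574 c [ 600.  -100.3] r 23.9 mean [ 0.5983 -0.0993  0.0574] 236
L top 0.0616 c [451.7 -94.8] r 31.2 mean [ 0.4513 -0.0925  0.0616] 468
O top 0.0496 c [466.3  40.1] r 25.0 mean [0.4663 0.0411 0.0474] 83
hS 317 445 med z 0.0096 mean [0.6354 0.3062 0.0096] [634.8 306.7] 25.2
hL 359 1194 med z 0.0095 mean [0.5449 0.3003 0.0116] [397.5 416.7] 227.1
hM 408 892 med z 0.0097 mean [0.456  0.2936 0.0134] [346.5 411.9] 193.0
```

```bash
python3 - <<'E'
import cv2
a=cv2.imread("pics/top0.png")
b=cv2.resize(a[120:265,150:250],None,fx=4,fy=4,interpolation=cv2.INTER_CUBIC);c=cv2.resize(a[145:235,395:495],None,fx=4,fy=4,interpolation=cv2.INTER_CUBIC)
c=cv2.copyMakeBorder(c,0,b.shape[0]-c.shape[0],0,0,cv2.BORDER_CONSTANT)
cv2.imwrite("pics/crop.png",cv2.convertScaleAbs(cv2.hconcat([b,c]),alpha=1.7))
E
```

```text
(no output)
```

View pics/crop.png

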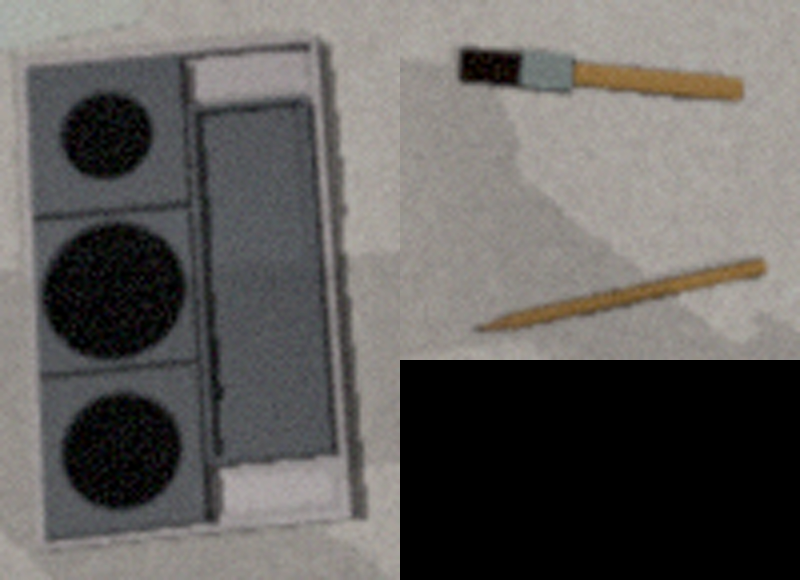

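The crop confirms the holder order, top to bottom: small, large, medium. The trough's inner corners are at about (200,147), (227,144), (234,234) and (204,235). The brush runs from (410,161) at the bristle tip to (481,167) at the handle end. I'll travel towards the large jar first.

```bash
cat >> h.py <<'E'
def go(x,y,z,yaw=None):
    "delta to TCP target in jog units; yaw(deg) of tool x in world"
    from plant import manip
    s=manip.state(); M=rot(s["tool_rot"]); d=M.T@(np.array([x,y,z])-s["tool_pos"])*10
    y0=np.degrees(np.arctan2(M[1,0],M[0,0])); yaw=y0 if yaw is None else yaw
    c,t=np.cos(np.radians(yaw)),np.sin(np.radians(yaw))
    G=np.array([[c,t,0],[t,-c,0],[0,0,-1]])
    r=R.from_matrix(M.T@G).as_rotvec()/np.pi
    print("t",round(s["time"],2),"pos",s["tool_pos"].round(4),"yaw",y0.round(1),"d",d.round(3),"turn",r.round(3),"w",round(s["gripper_width"]*85.4,1),"gf",round(s["grasp_force"],1),"F",s["contact_force"].round(1),"q",s["joint_pos"].round(2))
def ray(f,u,v,z):
    d=rot(f["attitude"])@np.array([(u-f["cx"])/f["fx"],-(v-f["cy"])/f["fy"],-1]); return (f["xyz"]+d*(z-f["xyz"][2])/d[2]).round(4)
E
python3 - <<'E'
from h import *
f=dict(np.load("top0.npz"))
for p in((200,147),(227,144.3),(233.8,233.8),(203.8,235)): print(ray(f,*p,.013)[:2])
a,b=ray(f,410,161.3,.009),ray(f,480.9,167,.009); print(a,b,(a+b)/2,np.linalg.norm(a-b),np.degrees(np.arctan2(*(a-b)[1::-1])))
E
python3 -m jog '[0.25,-0.24,0.02,0,0,0, 0.5,-0.48,0.035,0,0,0, 0.75,-0.72,0.05,0,0,0, 0.98,-0.96,0.07,0,0,0]' 85
python3 -m jog '[0.25,-0.24,0.02,0,0,0, 0.5,-0.48,0.035,0,0,0, 0.75,-0.72,0.05,0,0,0, 0.98,-0.96,0.07,0,0,0]'
python3 -m jog '[0.25,-0.24,0.02,0,0,0, 0.5,-0.48,0.035,0,0,0, 0.75,-0.72,0.05,0,0,0, 0.98,-0.96,0.07,0,0,0]'
python3 -m jog '[0.25,-0.24,0.02,0,0,0.05, 0.5,-0.48,0.035,0,0,0.085, 0.75,-0.72,0.05,0,0,0.085, 0.98,-0.96,0.07,0,0,0.085, 0.98,-0.96,0.07,0,0,0.085]'
python3 -c "
from h import *
go(.4525,-.0945,.1,4.2)
from plant import manip
f=manip.grab_frame('wrist'); cv2.imwrite('pics/w1.png',f['img']); np.savez('w1.npz',**f); print(f['T_tool_cam'],f['fx'],f['cx'],f['cy'])"
```

```text
[0.649  0.2553]
[0.6542 0.1947]
[0.4506 0.1777]
[0.4497 0.2427]
[ 0.6071 -0.2225  0.009 ] [ 0.5903 -0.3862  0.009 ] [ 0.5987  -0.30435  0.009  ] 0.16455980675730023 84.1404340140788
time: 0.6
tool_pos: [0.2695, -0.4645, 0.2237]
tool_rot: [-0.0, 0.986, 0.17, -0.0]
contact_force: [0.5, -0.0, 0.4]
gripper_width: 0.992
grasp_force: 0.0
time: 1.1
tool_pos: [0.3297, -0.3413, 0.2168]
tool_rot: [-0.0, 0.986, 0.17, -0.0]
contact_force: [0.1, 0.0, 0.0]
gripper_width: 0.991
grasp_force: 0.0
time: 1.6
tool_pos: [0.3899, -0.2181, 0.2098]
tool_rot: [-0.0, 0.986, 0.17, -0.0]
contact_force: [0.6, -0.5, 1.0]
gripper_width: 0.995
grasp_force: 0.0
time: 2.22
tool_pos: [0.45, -0.0945, 0.2026]
tool_rot: [-0.0, 0.999, 0.039, -0.001]
contact_force: [-0.1, -0.1, -0.7]
gripper_width: 0.996
grasp_force: 0.0
t 2.23 pos [ 0.45   -0.0945  0.2026] yaw 4.4 d [0.026 0.003 1.026] turn [-0.     0.     0.001] w 85.0 gf 0.0 F [-0.1 -0.1 -0.7] q [-0.37 -0.34  2.01  0.    1.47  1.12]
[[ 6.81557325e-04  9.60353152e-01  2.78785508e-01  6.94925518e-02]
 [ 9.99999768e-01 -6.60206971e-04 -1.70472710e-04 -6.36633564e-04]
 [ 2.03421318e-05  2.78785560e-01 -9.60353378e-01 -1.42289380e-01]
 [ 0.00000000e+00  0.00000000e+00  0.00000000e+00  1.00000000e+00]] 309.70691628693146 312.13227235774934 201.49963966153803
```

View pics/w1.png

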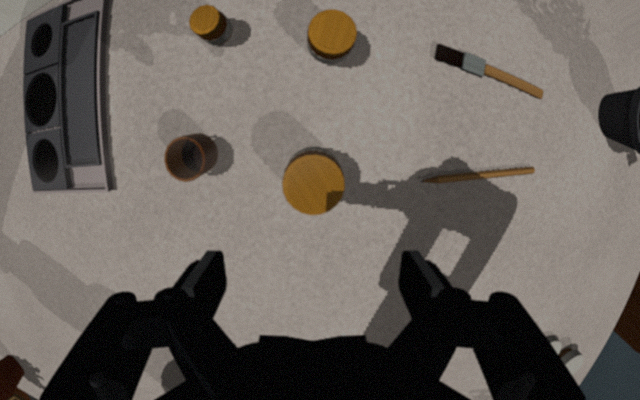

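The wrist view shows the large jar's lid at (313,183), between the fingers. The medium lid is at (332,33) and the small at (207,21).

```bash
cat >> h.py <<'E'
def wray(f,s,u,v,z):
    "wrist fisheye pixel to world at height z"
    a=np.array([(u-f["cx"])/f["fx"],-(v-f["cy"])/f["fy"]]); th=np.linalg.norm(a); d=np.r_[a/th*np.sin(th),-np.cos(th)]
    M=rot(s["tool_rot"]); T=f["T_tool_cam"]; D=M@T[:3,:3]@d; o=s["tool_pos"]+M@T[:3,3]
    return (o+D*(z-o[2])/D[2]).round(4)
E
python3 - <<'E'
from h import *
from plant import manip
s=manip.state(); f=dict(np.load("w1.npz"))
for n,u,v,z in(("L",313,183,.06),("M",332,33,.056),("S",207,21,.052),("hL",41,99,.009),("hS",41,39,.009),("hM",46,160,.009)): print(n,wray(f,s,u,v,z))
E
```

```text
L [ 0.4545 -0.0953  0.06  ]
M [ 0.5975 -0.1019  0.056 ]
S [0.6085 0.0198 0.052 ]
hL [0.5448 0.3034 0.009 ]
hS [0.6363 0.3139 0.009 ]
hM [0.4548 0.2956 0.009 ]
```

Both views agree to within a few mm. Next: descend, grip the large jar and lift.

```bash
python3 -m jog '[0.03,0,0.4,0,0,0, 0.03,0,0.7,0,0,0, 0.03,0,1.0,0,0,0]' 85 | grep -E "pos|force"
python3 -m jog '[0,0,0.25,0,0,0, 0,0,0.5,0,0,0, 0,0,0.7,0,0,0, 0,0,0.82,0,0,0, 0,0,0.88,0,0,0, 0,0,0.88,0,0,0]' | grep -E "pos|force"
python3 -m jog '[0,0,0,0,0,0, 0,0,0,0,0,0, 0,0,0,0,0,0, 0,0,0,0,0,0, 0,0,0,0,0,0, 0,0,0,0,0,0, 0,0,0,0,0,0, 0,0,0,0,0,0]' 50
python3 -c "
from h import *
go(.4525,-.0945,.1,4.2)"
```

```text
tool_pos: [0.4525, -0.0969, 0.1023]
contact_force: [0.8, -0.3, -0.0]
grasp_force: 0.0
tool_pos: [0.453, -0.0962, 0.0154]
contact_force: [0.3, -0.4, -0.8]
grasp_force: 0.0
time: 4.4
tool_pos: [0.4543, -0.0963, 0.0167]
tool_rot: [0.0, 0.999, 0.037, 0.001]
contact_force: [-0.4, 0.2, 5.4]
gripper_width: 0.702
grasp_force: 65.5
t 4.4 pos [ 0.4543 -0.0963  0.0167] yaw 4.2 d [-0.015 -0.018 -0.833] turn [ 0.    -0.001  0.   ] w 60.0 gf 65.5 F [-0.4  0.2  5.4] q [-0.37 -0.09  2.14  0.    1.09  1.13]
```

```bash
python3 -m jog '[0,0,-0.05,0,0,0, 0,0,-0.15,0,0,0, 0,0,-0.3,0,0,0, 0,0,-0.5,0,0,0, 0,0,-0.7,0,0,0, 0,0,-0.8,0,0,0]'
python3 -m jog '[0,-0.1,0,0,0,0, 0,-0.3,0,0,0,0, 0.02,-0.55,0,0,0,0, 0.05,-0.8,0,0,0,0, 0.1,-0.99,0,0,0,0]' | grep -E "pos|force|width"
python3 -m jog '[0.1,-0.25,0,0,0,0, 0.2,-0.5,0,0,0,0, 0.3,-0.75,0,0,0,0, 0.4,-0.99,0,0,0,0]' | grep -E "pos|force|width"
python3 -m jog '[0.1,-0.25,0,0,0,0, 0.2,-0.5,0,0,0,0, 0.3,-0.75,0,0,0,0, 0.4,-0.99,0,0,0,0, 0.4,-0.99,0,0,0,0]' | grep -E "pos|force|width"
python3 -c "
from h import *
go(.545,.302,.095,4.2)"
```

```text
time: 5.15
tool_pos: [0.4538, -0.0962, 0.0974]
tool_rot: [0.001, 0.999, 0.037, 0.001]
contact_force: [-0.4, -0.6, -1.3]
gripper_width: 0.694
grasp_force: 65.0
tool_pos: [0.4545, 0.0052, 0.094]
contact_force: [-0.3, -0.1, -0.9]
gripper_width: 0.699
grasp_force: 65.0
tool_pos: [0.4873, 0.1067, 0.0941]
contact_force: [0.5, 0.1, -1.9]
gripper_width: 0.702
grasp_force: 65.0
tool_pos: [0.52, 0.2084, 0.0942]
contact_force: [-0.4, 0.5, -1.4]
gripper_width: 0.697
grasp_force: 65.1
t 6.9 pos [0.52   0.2084 0.0942] yaw 4.4 d [ 0.321 -0.914 -0.009] turn [0.    0.001 0.001] w 59.5 gf 65.1 F [-0.4  0.5 -1.4] q [0.25 0.03 1.88 0.   1.24 1.74]
```

```bash
python3 -m jog '[0.1,-0.25,0,0,0,0, 0.2,-0.5,0,0,0,0, 0.28,-0.75,0.1,0,0,0, 0.32,-0.9,0.2,0,0,0, 0.32,-0.91,0.3,0,0,0, 0.32,-0.91,0.35,0,0,0]' | grep -E "pos|force|width"
python3 -c "
from h import *
go(.545,.302,.0235,4.2)
from plant import manip
f=manip.grab_frame('wrist'); cv2.imwrite('pics/w2.png',cv2.convertScaleAbs(f['img'],alpha=1.6)); np.savez('w2.npz',**f)"
```

```text
tool_pos: [0.545, 0.299, 0.0587]
contact_force: [-1.3, -0.6, -1.9]
gripper_width: 0.705
grasp_force: 65.2
t 7.65 pos [0.545  0.299  0.0587] yaw 4.2 d [ 0.003 -0.03   0.352] turn [0.    0.001 0.   ] w 60.2 gf 65.2 F [-1.3 -0.6 -1.9] q [ 0.38  0.21  1.75 -0.    1.19  1.88]
```

View pics/w2.png

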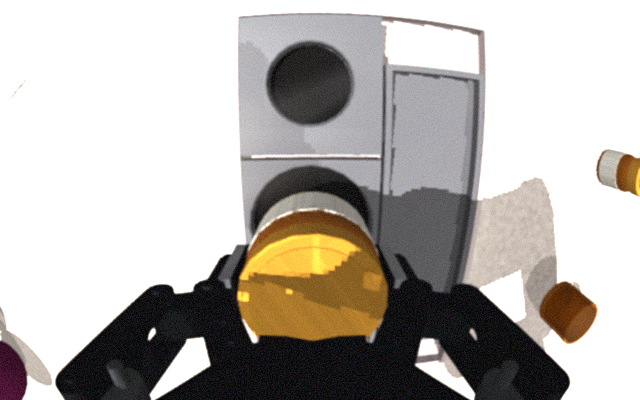

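The jar is centred across the recess (jar axis at column 312, recess edges at 251 and 372). The small recess is at (310,84). I'll check the far rim, then lower the jar.

```bash
python3 - <<'E'
from h import *
from plant import manip
s=manip.state(); f=dict(np.load("w2.npz"))
print("far rim L",wray(f,s,311,166,.018),"hS",wray(f,s,310,84,.018), "lid far", wray(f,s,312,234,.06+.0587-.0142))
for p in((393,70),(480,77)): print("trough corner",wray(f,s,*p,.013))
E
python3 -m jog '[0,-0.01,0.1,0,0,0, 0,-0.02,0.2,0,0,0, 0,-0.02,0.26,0,0,0, 0,-0.02,0.3,0,0,0, 0,-0.02,0.32,0,0,0, 0,-0.02,0.33,0,0,0]'|grep -E "pos|force|width"
python3 -m jog '[0,0,0.005,0,0,0, 0,0,0.01,0,0,0, 0,0,0.015,0,0,0, 0,0,0.02,0,0,0, 0,0,0.02,0,0,0]'|grep -E "pos|force|width"
```

```text
far rim L [0.5831 0.3029 0.018 ] hS [0.6316 0.3071 0.018 ] lid far [0.5752 0.3018 0.1045]
trough corner [0.6462 0.2577 0.013 ]
trough corner [0.6528 0.1969 0.013 ]
tool_pos: [0.5461, 0.3021, 0.0274]
contact_force: [0.1, 0.0, -1.3]
gripper_width: 0.697
grasp_force: 65.3
tool_pos: [0.5459, 0.302, 0.0253]
contact_force: [1.3, -0.3, -1.6]
gripper_width: 0.701
grasp_force: 65.3
```

```bash
python3 -m jog '[0,0,0.005,0,0,0, 0,0,0.01,0,0,0, 0,0,0.01,0,0,0]'|grep -E "pos|force|width"
python3 -m jog '[0,0,0.005,0,0,0, 0,0,0.01,0,0,0, 0,0,0.01,0,0,0]'|grep -E "pos|force|width"
python3 -m jog '[0,0,0.005,0,0,0, 0,0,0.01,0,0,0, 0,0,0.01,0,0,0]'|grep -E "pos|force|width"
```

```text
tool_pos: [0.546, 0.3021, 0.0248]
contact_force: [-3.2, -1.6, 3.3]
gripper_width: 0.701
grasp_force: 65.7
tool_pos: [0.546, 0.3021, 0.0248]
contact_force: [-5.4, -3.7, 9.2]
gripper_width: 0.702
grasp_force: 66.5
tool_pos: [0.546, 0.3021, 0.0247]
contact_force: [-8.2, -3.6, 14.4]
gripper_width: 0.697
grasp_force: 67.0
```

Contact came at z=0.0248, so that's the place height (pick was 0.0142 commanded). Relieve the force, release, rise.

```bash
python3 -m jog '[0,0,-0.01,0,0,0, 0,0,-0.02,0,0,0, 0,0,-0.02,0,0,0]'|grep -E "pos|force|width"
python3 -m jog '[0,0,0,0,0,0, 0,0,0,0,0,0, 0,0,0,0,0,0, 0,0,0,0,0,0, 0,0,0,0,0,0]' 82|grep -E "pos|force|width"
python3 -m jog '[0,0,-0.1,0,0,0, 0,0,-0.35,0,0,0, 0,0,-0.7,0,0,0, 0,0,-0.95,0,0,0, 0,0,-0.95,0,0,0]'|grep -E "pos|force|width"
python3 -c "
from h import *
go(.6,-.101,.12,4.2)
from plant import manip
f=manip.grab_frame('top'); a=cv2.resize(f['img'][110:270,140:260],None,fx=3,fy=3);f=manip.grab_frame('side'); b=cv2.resize(f['img'][240:380,140:330],None,fx=3,fy=3)[:,:440]
b=cv2.copyMakeBorder(b,0,480-b.shape[0],0,0,cv2.BORDER_CONSTANT)
cv2.imwrite('pics/c3.png',cv2.convertScaleAbs(cv2.hconcat([a,b]),alpha=1.6))"
```

```text
tool_pos: [0.5462, 0.3022, 0.0248]
contact_force: [-1.8, -0.3, 4.9]
gripper_width: 0.7
grasp_force: 65.9
tool_pos: [0.5459, 0.302, 0.0242]
contact_force: [0.0, -0.0, -0.7]
gripper_width: 0.964
grasp_force: 0.0
tool_pos: [0.5479, 0.3029, 0.123]
contact_force: [0.8, -0.2, 0.1]
gripper_width: 0.964
grasp_force: 0.0
t 11.82 pos [0.5479 0.3029 0.123 ] yaw 4.2 d [0.221 4.066 0.024] turn [-0.001 -0.002  0.   ] w 82.3 gf 0.0 F [ 0.8 -0.2  0.1] q [0.39 0.14 1.71 0.   1.29 1.88]
```

View pics/c3.png

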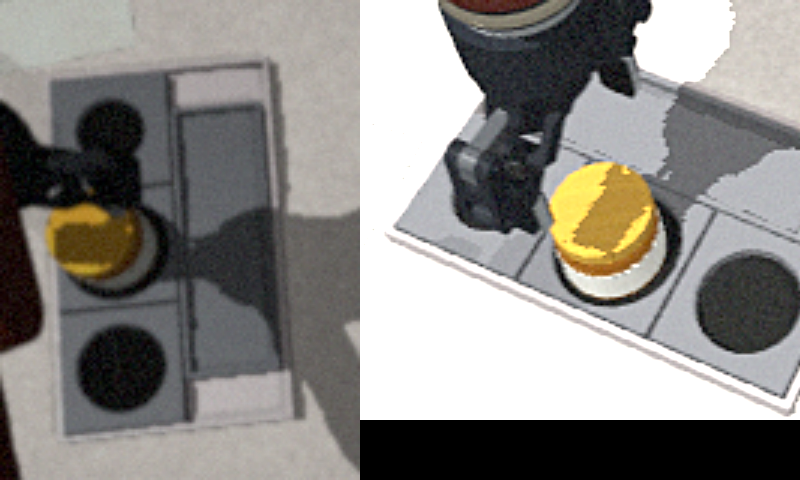

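In the crop, the large jar stands upright in the middle recess, clear all round. The top view's offset is parallax. Next, the medium jar.

```bash
python3 -m jog '[0,0.3,0,0,0,0, 0.03,0.65,0,0,0,0, 0.06,1.0,0,0,0,0]' 70|grep -E "pos|force|width"
python3 -m jog '[0.02,0.35,0,0,0,0, 0.03,0.7,0,0,0,0, 0.06,1.0,0,0,0,0]' |grep -E "pos|force|width"
python3 -m jog '[0.02,0.35,0,0,0,0, 0.03,0.7,0,0,0,0, 0.06,1.0,0,0,0,0]' |grep -E "pos|force|width"
python3 -m jog '[0.02,0.35,0,0,0,0, 0.03,0.7,0,0,0,0, 0.04,1.0,0,0,0,0, 0.04,1.0,0,0,0,0]' |grep -E "pos|force|width"
python3 -c "
from h import *
go(.6,-.101,.0145,4.2)
from plant import manip
s=manip.state()
f=manip.grab_frame('wrist')
hs=cv2.cvtColor(f['img'],cv2.COLOR_BGR2HSV)
m=cv2.inRange(hs,(12,110,60),(32,255,255)); n,l,st,c=cv2.connectedComponentsWithStats(m)
for i in range(1,n):
    if st[i][4]>150: print(st[i],c[i].round(1),wray(f,s,*c[i],.056))
cv2.imwrite('pics/w4.png',f['img'])"
```

```text
tool_pos: [0.558, 0.2016, 0.117]
contact_force: [0.8, 0.0, -0.9]
gripper_width: 0.816
grasp_force: 0.0
tool_pos: [0.5713, 0.1021, 0.117]
contact_force: [-0.5, 0.2, 0.0]
gripper_width: 0.816
grasp_force: 0.0
tool_pos: [0.5847, 0.0031, 0.117]
contact_force: [-0.1, -0.3, 0.3]
gripper_width: 0.818
grasp_force: 0.0
tool_pos: [0.5963, -0.0966, 0.1173]
contact_force: [-0.1, 0.1, -1.4]
gripper_width: 0.818
grasp_force: 0.0
t 13.55 pos [ 0.5963 -0.0966  0.1173] yaw 4.1 d [0.037 0.048 1.027] turn [-0.     0.001 -0.001] w 69.9 gf 0.0 F [-0.1  0.1 -1.4] q [-0.28  0.1   1.76 -0.    1.29  1.22]
[ 136  161   43   42 1207] [154.9 182.1] [0.613  0.0214 0.056 ]
[ 287  176   64   64 3151] [317.9 207.3] [ 0.6026 -0.0995  0.056 ]
[507 200  60  25 670] [536.4 212.4] [ 0.6105 -0.2852  0.056 ]
[507 295  34  15 206] [523.8 301.6] [ 0.5206 -0.3066  0.056 ]
```

View pics/w4.png

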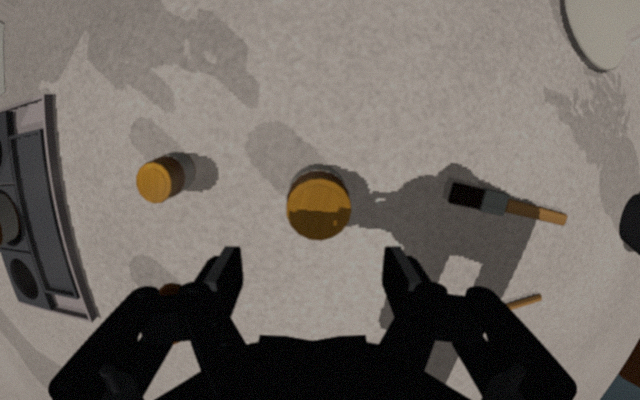

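The medium lid is centred at (318,207), giving (0.602,-0.100). Descending to grasp it.

```bash
python3 -m jog '[0.03,0.02,0.25,0,0,0, 0.05,0.035,0.5,0,0,0, 0.05,0.035,0.7,0,0,0, 0.05,0.035,0.85,0,0,0, 0.05,0.035,0.95,0,0,0, 0.05,0.035,1.0,0,0,0, 0.05,0.035,1.0,0,0,0]'|grep -E "pos|force|width"
python3 -m jog '[0,0,0,0,0,0, 0,0,0,0,0,0, 0,0,0,0,0,0, 0,0,0,0,0,0, 0,0,0,0,0,0, 0,0,0,0,0,0, 0,0,0,0,0,0]' 36|grep -E "pos|force|width"
python3 -m jog '[0,0,-0.05,0,0,0, 0,0,-0.15,0,0,0, 0,0,-0.3,0,0,0, 0,0,-0.5,0,0,0, 0,0,-0.7,0,0,0, 0,0,-0.8,0,0,0, 0,0,-0.8,0,0,0]'|grep -E "pos|force|width"
python3 -c "
from h import *
go(.4565,.2945,.06,4.2)"
```

```text
tool_pos: [0.6027, -0.0984, 0.0194]
contact_force: [-1.0, -0.1, -0.7]
gripper_width: 0.826
grasp_force: 0.0
tool_pos: [0.6038, -0.0988, 0.0208]
contact_force: [-0.1, -0.9, 5.9]
gripper_width: 0.532
grasp_force: 62.0
tool_pos: [0.6034, -0.0986, 0.1009]
contact_force: [0.1, -0.1, -1.1]
gripper_width: 0.535
grasp_force: 61.5
t 16.23 pos [ 0.6034 -0.0986  0.1009] yaw 4.2 d [-1.176 -4.029  0.402] turn [ 0.    -0.001  0.   ] w 45.7 gf 61.5 F [ 0.1 -0.1 -1.1] q [-0.28  0.13  1.75 -0.    1.25  1.21]
```

```bash
python3 -m jog '[-0.05,-0.1,0,0,0,0, -0.1,-0.3,0,0,0,0, -0.15,-0.55,0,0,0,0, -0.22,-0.8,0,0,0,0, -0.29,-1.0,0,0,0,0]' | grep -E "pos|force|width"
python3 -m jog '[-0.07,-0.25,0,0,0,0, -0.14,-0.5,0,0,0,0, -0.22,-0.75,0,0,0,0, -0.29,-1.0,0,0,0,0]' | grep -E "pos|force|width"
python3 -m jog '[-0.07,-0.25,0,0,0,0, -0.14,-0.5,0,0,0,0, -0.22,-0.75,0,0,0,0, -0.29,-1.0,0,0,0,0]' | grep -E "pos|force|width"
python3 -m jog '[-0.07,-0.25,0,0,0,0, -0.14,-0.5,0,0,0,0, -0.22,-0.75,0,0,0,0, -0.29,-0.95,0,0,0,0, -0.29,-1.0,0,0,0,0, -0.29,-1.0,0,0,0,0]' | grep -E "pos|force|width"
python3 -c "
from h import *
go(.4565,.2945,.034,4.2)
from plant import manip
f=manip.grab_frame('wrist'); cv2.imwrite('pics/w5.png',cv2.convertScaleAbs(f['img'],alpha=1.6))"
```

```text
tool_pos: [0.5649, 0.0013, 0.0985]
contact_force: [-0.3, -0.2, -1.6]
gripper_width: 0.532
grasp_force: 61.5
tool_pos: [0.5287, 0.0983, 0.0989]
contact_force: [0.3, -0.0, -0.9]
gripper_width: 0.535
grasp_force: 61.5
tool_pos: [0.4923, 0.1957, 0.0989]
contact_force: [-0.6, -0.6, -1.4]
gripper_width: 0.531
grasp_force: 61.5
tool_pos: [0.4571, 0.2921, 0.0991]
contact_force: [0.6, -0.4, -0.6]
gripper_width: 0.532
grasp_force: 61.6
t 18.6 pos [0.4571 0.2921 0.0991] yaw 4.3 d [-0.004 -0.025  0.651] turn [0. 0. 0.] w 45.4 gf 61.6 F [ 0.6 -0.4 -0.6] q [ 0.43 -0.02  1.92 -0.    1.25  1.93]
```

View pics/w5.png

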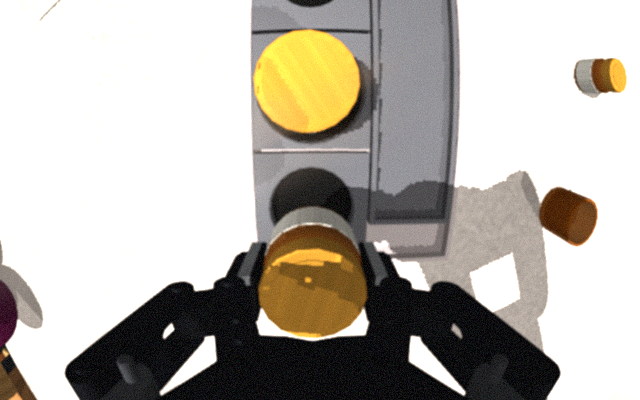

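The jar is centred on the medium recess (columns 271 to 352, jar axis at 313). Lowering it.

```bash
python3 -m jog '[0,-0.01,0.15,0,0,0, 0,-0.02,0.3,0,0,0, 0,-0.02,0.42,0,0,0, 0,-0.02,0.52,0,0,0, 0,-0.02,0.59,0,0,0, 0,-0.02,0.62,0,0,0, 0,-0.02,0.64,0,0,0, 0,-0.02,0.64,0,0,0]'|grep -E "pos|force|width"
python3 -m jog '[0,0,0.005,0,0,0, 0,0,0.01,0,0,0, 0,0,0.015,0,0,0, 0,0,0.02,0,0,0, 0,0,0.02,0,0,0]'|grep -E "pos|force|width"
python3 -m jog '[0,0,0.005,0,0,0, 0,0,0.01,0,0,0, 0,0,0.01,0,0,0]'|grep -E "pos|force|width"
```

```text
tool_pos: [0.4575, 0.2941, 0.0356]
contact_force: [-0.6, 1.3, -1.8]
gripper_width: 0.533
grasp_force: 61.6
tool_pos: [0.4572, 0.294, 0.0332]
contact_force: [0.4, 0.2, -1.7]
gripper_width: 0.535
grasp_force: 61.6
tool_pos: [0.4572, 0.294, 0.0322]
contact_force: [-1.1, -0.3, -1.8]
gripper_width: 0.536
grasp_force: 61.6
```

```bash
python3 -m jog '[0,0,0.005,0,0,0, 0,0,0.01,0,0,0, 0,0,0.01,0,0,0]'|grep -E "pos|force|width"
python3 -m jog '[0,0,0.005,0,0,0, 0,0,0.01,0,0,0, 0,0,0.01,0,0,0]'|grep -E "pos|force|width"
```

```text
tool_pos: [0.4572, 0.294, 0.0312]
contact_force: [0.4, 0.6, -1.3]
gripper_width: 0.535
grasp_force: 61.6
tool_pos: [0.4572, 0.294, 0.0302]
contact_force: [-0.6, 1.0, -1.0]
gripper_width: 0.532
grasp_force: 61.6
```

```bash
python3 -m jog '[0,0,0.003,0,0,0, 0,0,0.006,0,0,0, 0,0,0.006,0,0,0]'|grep -E "pos|force|width"
```

```text
tool_pos: [0.4573, 0.294, 0.0297]
contact_force: [1.3, -0.5, -1.0]
gripper_width: 0.532
grasp_force: 61.6
```

```bash
python3 -m jog '[0,0,0.003,0,0,0, 0,0,0.006,0,0,0, 0,0,0.006,0,0,0]'|grep -E "pos|force|width"
python3 -m jog '[0,0,0.003,0,0,0, 0,0,0.006,0,0,0, 0,0,0.006,0,0,0]'|grep -E "pos|force|width"
```

```text
tool_pos: [0.4572, 0.294, 0.029]
contact_force: [-0.5, 0.0, -1.7]
gripper_width: 0.53
grasp_force: 61.6
tool_pos: [0.4573, 0.294, 0.0288]
contact_force: [-1.4, -0.7, 2.1]
gripper_width: 0.534
grasp_force: 61.9
```

Contact is light, at 2 N. Release, rise, and go to the small jar.

```bash
python3 -m jog '[0,0,0,0,0,0, 0,0,0,0,0,0, 0,0,0,0,0,0, 0,0,0,0,0,0, 0,0,0,0,0,0]' 66|grep -E "pos|force|width"
python3 -m jog '[0,0,-0.1,0,0,0, 0,0,-0.35,0,0,0, 0,0,-0.7,0,0,0, 0,0,-0.95,0,0,0, 0,0,-0.95,0,0,0]'|grep -E "pos|force|width"
python3 -m jog '[0.15,0.3,0,0,0,0, 0.33,0.6,0,0,0,0, 0.5,0.9,0,0,0,0]' |grep -E "pos|force|width"
python3 -m jog '[0.17,0.3,0,0,0,0, 0.34,0.6,0,0,0,0, 0.5,0.9,0,0,0,0]' 56|grep -E "pos|force|width"
python3 -m jog '[0.17,0.3,0,0,0,0, 0.34,0.6,0,0,0,0, 0.5,0.95,0,0,0,0,0.5,0.95,0,0,0,0]' |grep -E "pos|force|width"
python3 -c "
from h import *
go(.611,.024,.014,4.2)
from plant import manip
s=manip.state()
f=manip.grab_frame('wrist')
hs=cv2.cvtColor(f['img'],cv2.COLOR_BGR2HSV)
m=cv2.inRange(hs,(12,110,60),(32,255,255)); n,l,st,c=cv2.connectedComponentsWithStats(m)
for i in range(1,n):
    if st[i][4]>150: print(st[i],c[i].round(1),wray(f,s,*c[i],.052))"
```

```text
tool_pos: [0.4573, 0.294, 0.0285]
contact_force: [-0.1, 1.0, 1.0]
gripper_width: 0.773
grasp_force: 0.0
tool_pos: [0.4591, 0.2949, 0.1268]
contact_force: [-0.1, 0.2, -0.1]
gripper_width: 0.767
grasp_force: 0.0
tool_pos: [0.5134, 0.2069, 0.1219]
contact_force: [0.5, -0.3, -0.2]
gripper_width: 0.772
grasp_force: 0.0
tool_pos: [0.5699, 0.1208, 0.1218]
contact_force: [-0.4, 0.5, 0.0]
gripper_width: 0.652
grasp_force: 0.0
tool_pos: [0.6272, 0.0288, 0.1219]
contact_force: [0.4, 0.2, -0.7]
gripper_width: 0.657
grasp_force: 0.0
t 25.02 pos [0.6272 0.0288 0.1219] yaw 4.0 d [-0.163  0.036  1.079] turn [-0.     0.001 -0.001] w 56.1 gf 0.0 F [ 0.4  0.2 -0.7] q [-0.07  0.15  1.7  -0.    1.3   1.43]
[ 294  212   43   40 1343] [314.4 231.3] [0.6122 0.0266 0.052 ]
[572 231  38  16 342] [590.3 238.8] [ 0.6149 -0.2662  0.052 ]
[  24  244   38   52 1248] [ 42.1 270.2] [0.5353 0.3202 0.052 ]
[521 305  65  28 343] [552.3 318.8] [ 0.5159 -0.2521  0.052 ]
[ 58 322  29  32 501] [ 71.3 337.5] [0.4434 0.308  0.052 ]
```

```bash
python3 -m jog '[-0.1,0.015,0.2,0,0,0, -0.155,0.017,0.4,0,0,0, -0.155,0.017,0.6,0,0,0, -0.155,0.017,0.75,0,0,0, -0.155,0.017,0.75,0,0,0]'|grep -E "pos|force|width"
python3 -m jog '[0,0,0.12,0,0,0, 0,0,0.22,0,0,0, 0,0,0.28,0,0,0, 0,0,0.31,0,0,0, 0,0,0.31,0,0,0]'|grep -E "pos|force|width"
python3 -m jog '[0,0,0,0,0,0, 0,0,0,0,0,0, 0,0,0,0,0,0, 0,0,0,0,0,0, 0,0,0,0,0,0, 0,0,0,0,0,0, 0,0,0,0,0,0]' 24|grep -E "pos|force|width"
python3 -m jog '[0,0,-0.05,0,0,0, 0,0,-0.15,0,0,0, 0,0,-0.3,0,0,0, 0,0,-0.5,0,0,0, 0,0,-0.7,0,0,0, 0,0,-0.8,0,0,0, 0,0,-0.8,0,0,0]'|grep -E "pos|force|width"
python3 -c "
from h import *
go(.6345,.3075,.035,4.2)"
```

```text
tool_pos: [0.6105, 0.0282, 0.0463]
contact_force: [-0.5, -0.5, 1.0]
gripper_width: 0.654
grasp_force: 0.0
tool_pos: [0.6118, 0.028, 0.0173]
contact_force: [0.0, -0.2, 0.7]
gripper_width: 0.651
grasp_force: 0.0
tool_pos: [0.6125, 0.0279, 0.0183]
contact_force: [0.4, -0.9, 5.4]
gripper_width: 0.381
grasp_force: 60.0
tool_pos: [0.6126, 0.0279, 0.0991]
contact_force: [0.6, 0.8, -0.0]
gripper_width: 0.379
grasp_force: 59.5
t 28.07 pos [0.6126 0.0279 0.0991] yaw 4.2 d [ 0.423 -2.773  0.641] turn [ 0.    -0.001  0.   ] w 32.4 gf 59.5 F [ 0.6  0.8 -0. ] q [-0.08  0.14  1.75 -0.    1.25  1.42]
```

```bash
python3 -m jog '[0.02,-0.1,0,0,0,0, 0.05,-0.3,0,0,0,0, 0.08,-0.55,0,0,0,0, 0.11,-0.75,0,0,0,0, 0.14,-0.93,0,0,0,0]' | grep -E "pos|force|width"
python3 -m jog '[0.03,-0.23,0,0,0,0, 0.06,-0.46,0,0,0,0, 0.1,-0.7,0,0,0,0, 0.14,-0.92,0,0,0,0]' | grep -E "pos|force|width"
python3 -m jog '[0.03,-0.23,0,0,0,0, 0.06,-0.46,0,0,0,0, 0.1,-0.7,0,0,0,0, 0.14,-0.88,0,0,0,0, 0.14,-0.92,0,0,0,0, 0.14,-0.92,0,0,0,0]' | grep -E "pos|force|width"
python3 -c "
from h import *
go(.6345,.3075,.034,4.2)
from plant import manip
f=manip.grab_frame('wrist'); cv2.imwrite('pics/w6.png',cv2.convertScaleAbs(f['img'],alpha=1.6))"
```

```text
tool_pos: [0.6187, 0.1235, 0.0971]
contact_force: [-0.6, 0.4, -1.2]
gripper_width: 0.382
grasp_force: 59.6
tool_pos: [0.6262, 0.2162, 0.0975]
contact_force: [0.2, -0.2, -0.8]
gripper_width: 0.382
grasp_force: 59.6
tool_pos: [0.6332, 0.3073, 0.0974]
contact_force: [-0.1, -0.1, -0.2]
gripper_width: 0.38
grasp_force: 59.6
t 29.95 pos [0.6332 0.3073 0.0974] yaw 4.2 d [ 0.013 -0.002  0.634] turn [0. 0. 0.] w 32.4 gf 59.6 F [-0.1 -0.1 -0.2] q [ 0.35  0.34  1.52 -0.    1.29  1.84]
```

View pics/w6.png

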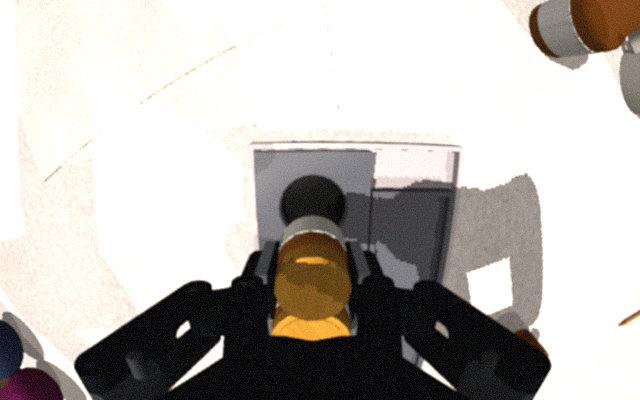

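The small jar is centred on its recess (columns 281 to 346, jar axis at 312). Lowering it.

```bash
python3 -m jog '[0.01,0,0.15,0,0,0, 0.01,0,0.3,0,0,0, 0.01,0,0.42,0,0,0, 0.01,0,0.52,0,0,0, 0.01,0,0.59,0,0,0, 0.01,0,0.62,0,0,0, 0.01,0,0.65,0,0,0, 0.01,0,0.65,0,0,0]'|grep -E "pos|force|width"
python3 -m jog '[0,0,0.005,0,0,0, 0,0,0.01,0,0,0, 0,0,0.015,0,0,0, 0,0,0.02,0,0,0, 0,0,0.02,0,0,0]'|grep -E "pos|force|width"
python3 -m jog '[0,0,0.003,0,0,0, 0,0,0.006,0,0,0, 0,0,0.01,0,0,0, 0,0,0.01,0,0,0]'|grep -E "pos|force|width"
```

```text
tool_pos: [0.6343, 0.3074, 0.0326]
contact_force: [-0.2, 0.3, -0.2]
gripper_width: 0.379
grasp_force: 59.6
tool_pos: [0.6342, 0.3073, 0.0304]
contact_force: [-0.9, 0.1, -0.0]
gripper_width: 0.384
grasp_force: 59.6
tool_pos: [0.6342, 0.3074, 0.0294]
contact_force: [-0.6, 0.1, 0.2]
gripper_width: 0.378
grasp_force: 59.6
```

```bash
python3 -m jog '[0,0,0.003,0,0,0, 0,0,0.006,0,0,0, 0,0,0.01,0,0,0, 0,0,0.01,0,0,0]'|grep -E "pos|force|width"
python3 -m jog '[0,0,0.003,0,0,0, 0,0,0.006,0,0,0, 0,0,0.006,0,0,0]'|grep -E "pos|force|width"
```

```text
tool_pos: [0.6342, 0.3074, 0.0284]
contact_force: [-0.4, -0.1, -0.2]
gripper_width: 0.382
grasp_force: 59.6
tool_pos: [0.6342, 0.3074, 0.0278]
contact_force: [-0.4, 0.1, -0.5]
gripper_width: 0.378
grasp_force: 59.6
```

```bash
python3 -m jog '[0,0,0.003,0,0,0, 0,0,0.006,0,0,0, 0,0,0.006,0,0,0]'|grep -E "pos|force|width"
```

```text
tool_pos: [0.6342, 0.3074, 0.0273]
contact_force: [0.1, -0.1, 0.2]
gripper_width: 0.382
grasp_force: 59.6
```

```bash
python3 -m jog '[0,0,0.003,0,0,0, 0,0,0.006,0,0,0, 0,0,0.006,0,0,0]'|grep -E "pos|force|width"
```

```text
tool_pos: [0.6343, 0.3074, 0.0267]
contact_force: [0.5, -0.4, -0.8]
gripper_width: 0.379
grasp_force: 59.6
```

```bash
python3 -m jog '[0,0,0.003,0,0,0, 0,0,0.006,0,0,0, 0,0,0.006,0,0,0]'|grep -E "pos|force|width"
```

```text
tool_pos: [0.6343, 0.3074, 0.0264]
contact_force: [-0.8, -1.2, 1.1]
gripper_width: 0.385
grasp_force: 59.7
```

Light contact again. Release, rise, and move towards the brush, turning the gripper by 80°.

```bash
python3 -m jog '[0,0,0,0,0,0, 0,0,0,0,0,0, 0,0,0,0,0,0, 0,0,0,0,0,0, 0,0,0,0,0,0]' 56|grep -E "pos|force|width"
python3 -m jog '[0,0,-0.1,0,0,0, 0,0,-0.35,0,0,0, 0,0,-0.7,0,0,0, 0,0,-0.95,0,0,0, 0,0,-0.95,0,0,0]'|grep -E "pos|force|width"
python3 -m jog '[0,0.3,0,0,0,0, 0,0.65,0,0,0,0, 0,1.0,0,0,0,0]' |grep -E "pos"
python3 -m jog '[0,0.35,0,0,0,0, 0,0.7,0,0,0,0, 0,1.0,0,0,0,0]' |grep -E "pos"
python3 -m jog '[0,0.35,0,0,0,0, 0,0.7,0,0,0,0, 0,1.0,0,0,0,0]' 30|grep -E "pos"
python3 -m jog '[0,0.35,0,0,0,0, 0,0.7,0,0,0,0, 0,1.0,0,0,0,0]' |grep -E "pos"
python3 -m jog '[0,0.35,0,0,0,0, 0,0.7,0,0,0,0, 0,1.0,0,0,0,0]' |grep -E "pos"
python3 -m jog '[0,0.15,0,0,0,-0.05, 0,0.3,0,0,0,-0.1, 0,0.45,0,0,0,-0.16, 0,0.6,0,0,0,-0.22, 0,0.75,0,0,0,-0.28, 0,0.85,0,0,0,-0.34, 0,0.9,0,0,0,-0.4, 0,0.9,0,0,0,-0.44]'
python3 -c "
from h import *
go(.5987,-.304,.1,84.1)"
```

```text
tool_pos: [0.6343, 0.3074, 0.0261]
contact_force: [-0.1, 0.4, -0.8]
gripper_width: 0.658
grasp_force: 0.0
tool_pos: [0.6363, 0.3082, 0.1253]
contact_force: [0.3, -0.0, 0.5]
gripper_width: 0.66
grasp_force: 0.0
tool_pos: [0.6407, 0.2066, 0.1193]
tool_pos: [0.6481, 0.1065, 0.1194]
tool_pos: [0.6555, 0.007, 0.1194]
tool_pos: [0.6628, -0.0926, 0.1193]
tool_pos: [0.6702, -0.1923, 0.1192]
time: 38.25
tool_pos: [0.6769, -0.2811, 0.119]
tool_rot: [-0.001, 0.745, 0.667, -0.0]
contact_force: [-0.2, -0.6, 1.4]
gripper_width: 0.353
grasp_force: 0.0
t 38.25 pos [ 0.6769 -0.2811  0.119 ] yaw 83.7 d [-0.314 -0.751  0.192] turn [-0.001 -0.    -0.002] w 30.1 gf 0.0 F [-0.2 -0.6  1.4] q [-0.5   0.38  1.42 -0.    1.34 -0.38]
```

```bash
python3 -m jog '[-0.1,-0.25,0,0,0,-0.002, -0.2,-0.5,0,0,0,-0.002, -0.31,-0.75,0,0,0,-0.002, -0.31,-0.75,0,0,0,-0.002]' 36|grep -E "pos"
python3 -c "
from h import *
from plant import manip
go(.5987,-.304,.1,84.1); s=manip.state(); f=manip.grab_frame('wrist'); cv2.imwrite('pics/w7.png',cv2.convertScaleAbs(f['img'],alpha=1.5)); np.savez('w7.npz',**f)
f=manip.grab_frame('side'); g=f['img']; cv2.imwrite('pics/s7.png',cv2.convertScaleAbs(cv2.resize(g[230:380,140:330],None,fx=3,fy=3),alpha=1.5))"
```

```text
tool_pos: [0.5978, -0.3032, 0.1194]
t 38.75 pos [ 0.5978 -0.3032  0.1194] yaw 83.7 d [-0.007  0.01   0.194] turn [-0.001 -0.    -0.002] w 36.3 gf 0.0 F [-0.3 -0.3  0.4] q [-0.58  0.25  1.59 -0.    1.31 -0.47]
```

View pics/w7.png

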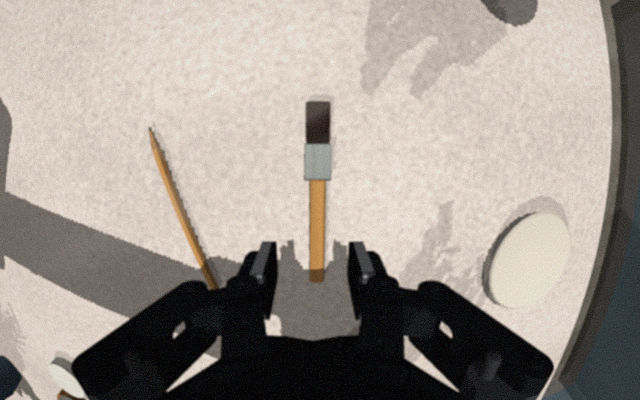

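View pics/s7.png

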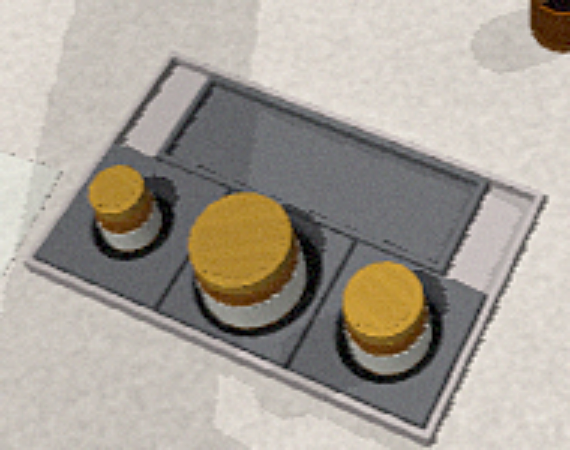

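All three jars stand upright in their recesses. The brush lies vertically in the wrist view: bristle tip (318,101), ferrule near edge (317,181), handle end (316,282).

```bash
python3 - <<'E'
from h import *
from plant import manip
s=manip.state(); f=dict(np.load("w7.npz"))
a,b=wray(f,s,318,101,.007),wray(f,s,316,282,.007); fe=wray(f,s,317,181,.007)
print(a,b,fe,(a+b)/2,np.linalg.norm(a-b),np.degrees(np.arctan2(*(a-b)[1::-1])))
m=(a+b)/2; go(m[0],m[1],.006,84.3)
E
```

```text
[ 0.6117 -0.2217  0.007 ] [ 0.5929 -0.3854  0.007 ] [ 0.6039 -0.2881  0.007 ] [ 0.6023  -0.30355  0.007  ] 0.16477599946594165 83.44861238242945
t 38.85 pos [ 0.5996 -0.3029  0.1202] yaw 83.8 d [-0.004  0.028  1.142] turn [-0.    -0.    -0.003] w 36.1 gf 0.0 F [ 0.9 -0.5 -0.1] q [-0.58  0.25  1.59  0.    1.31 -0.47]
```

```bash
python3 -m jog '[0,0.015,0.3,0,0,0, 0,0.015,0.6,0,0,0, 0,0.015,0.8,0,0,0, 0,0.015,0.95,0,0,0, 0,0.015,1.0,0,0,0,0,0.015,1.0,0,0,0]'|grep -E "pos|force|width"
python3 -m jog '[0,0,0.05,0,0,0, 0,0,0.1,0,0,0, 0,0,0.13,0,0,0, 0,0,0.15,0,0,0, 0,0,0.16,0,0,0, 0,0,0.16,0,0,0]'|grep -E "pos|force|width"
```

```text
tool_pos: [0.6015, -0.3036, 0.0214]
contact_force: [-0.7, -0.4, 0.6]
gripper_width: 0.419
grasp_force: 0.0
tool_pos: [0.6012, -0.3034, 0.0051]
contact_force: [0.2, 0.6, -0.0]
gripper_width: 0.422
grasp_force: 0.0
```

```bash
python3 -m jog '[0,0,0.01,0,0,0, 0,0,0.02,0,0,0, 0,0,0.02,0,0,0, 0,0,0.02,0,0,0, 0,0,0.02,0,0,0, 0,0,0.02,0,0,0, 0,0,0.02,0,0,0, 0,0,0.02,0,0,0]' 5|grep -E "pos|force|width"
python3 -m jog '[0,0,-0.05,0,0,0, 0,0,-0.15,0,0,0, 0,0,-0.3,0,0,0, 0,0,-0.5,0,0,0, 0,0,-0.7,0,0,0, 0,0,-0.8,0,0,0, 0,0,-0.8,0,0,0]'|grep -E "pos|force|width"
```

```text
tool_pos: [0.6016, -0.3036, 0.0042]
contact_force: [-1.1, 1.3, 5.1]
gripper_width: 0.132
grasp_force: 59.3
tool_pos: [0.6019, -0.3038, 0.0848]
contact_force: [0.1, 0.0, -0.6]
gripper_width: 0.135
grasp_force: 58.6
```

```bash
python3 -c "
from h import *
from plant import manip
go(.551,.2205,.1,4.2); f=manip.grab_frame('wrist'); cv2.imwrite('pics/w8.png',cv2.convertScaleAbs(f['img'],alpha=1.5))"
```

```text
t 42.23 pos [ 0.6019 -0.3038  0.0848] yaw 83.8 d [ 5.157 -1.073 -0.161] turn [ 0.001 -0.     0.442] w 11.5 gf 58.6 F [ 0.1  0.  -0.6] q [-0.58  0.29  1.6   0.    1.25 -0.47]
```

View pics/w8.png

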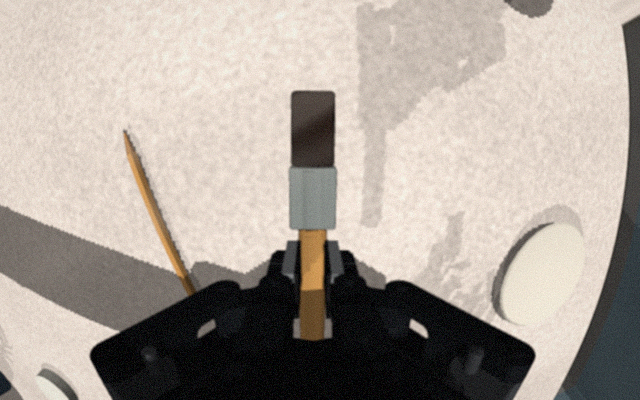

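The brush is held level and square between the pads, with the ferrule just ahead of them. Carry it to the trough and turn it.

```bash
python3 -m jog '[0.1,-0.02,-0.05,0,0,0, 0.3,-0.06,-0.1,0,0,0, 0.55,-0.1,-0.15,0,0,0, 0.8,-0.15,-0.2,0,0,0, 1.0,-0.2,-0.2,0,0,0]'|grep -E "pos"
python3 -m jog '[0.25,-0.05,0,0,0,0, 0.5,-0.1,0,0,0,0, 0.75,-0.15,0,0,0,0, 1.0,-0.2,0,0,0,0]'|grep -E "pos"
python3 -m jog '[0.25,-0.05,0,0,0,0, 0.5,-0.1,0,0,0,0, 0.75,-0.15,0,0,0,0, 1.0,-0.2,0,0,0,0]'|grep -E "pos"
python3 -m jog '[0.12,-0.03,0,0,0,0.05, 0.25,-0.05,0,0,0,0.1, 0.37,-0.08,0,0,0,0.16, 0.5,-0.1,0,0,0,0.22, 0.62,-0.13,0,0,0,0.28, 0.75,-0.15,0,0,0,0.33, 0.88,-0.18,0,0,0,0.39, 1.0,-0.2,0,0,0,0.442]'|grep -E "pos|width"
python3 -c "
from h import *
go(.551,.2205,.06,4.2)"
```

```text
tool_pos: [0.5923, -0.1996, 0.1039]
tool_pos: [0.5827, -0.0984, 0.1029]
tool_pos: [0.5734, 0.0031, 0.1029]
tool_pos: [0.5643, 0.1042, 0.1029]
gripper_width: 0.139
t 44.9 pos [0.5643 0.1042 0.1029] yaw 3.9 d [-0.053 -1.169  0.429] turn [-0.     0.    -0.002] w 11.9 gf 58.6 F [ 0.1  0.4 -0.9] q [0.05 0.05 1.84 0.   1.25 1.56]
```

```bash
python3 -m jog '[-0.01,-0.2,0,0,0,0, -0.03,-0.45,0,0,0,0, -0.04,-0.7,0,0,0,0, -0.05,-0.9,0,0,0,0, -0.05,-1.0,0,0,0,0, -0.05,-1.0,0,0,0,0]'|grep -E "pos"
python3 -m jog '[0,-0.1,0.1,0,0,0, 0,-0.17,0.2,0,0,0, 0,-0.17,0.32,0,0,0, 0,-0.17,0.43,0,0,0, 0,-0.17,0.43,0,0,0]'|grep -E "pos|width"
python3 -c "
from h import *
from plant import manip
go(.551,.2205,.012,4.2); f=manip.grab_frame('wrist'); cv2.imwrite('pics/w9.png',cv2.convertScaleAbs(f['img'],alpha=1.5))"
```

```text
tool_pos: [0.5525, 0.2028, 0.103]
tool_pos: [0.5502, 0.2187, 0.0583]
gripper_width: 0.135
t 46.27 pos [0.5502 0.2187 0.0583] yaw 4.2 d [ 0.01  -0.018  0.463] turn [0.    0.001 0.   ] w 11.5 gf 58.6 F [0.3 0.2 0.1] q [ 0.25  0.15  1.82 -0.    1.18  1.75]
```

View pics/w9.png

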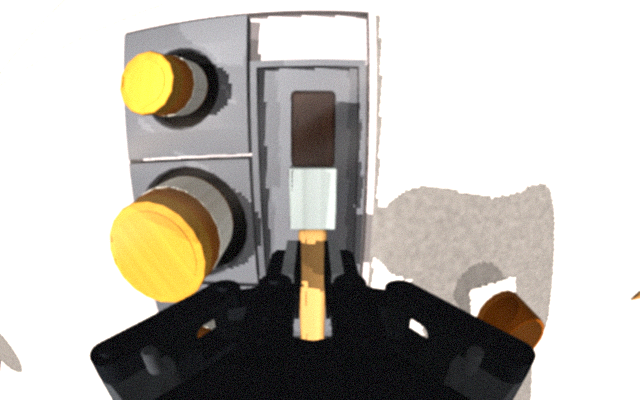

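The brush is aligned and centred over the trough (walls at columns 258 and 362, brush at 313). Lowering until contact.

```bash
python3 -m jog '[0,-0.01,0.1,0,0,0, 0,-0.01,0.2,0,0,0, 0,-0.01,0.3,0,0,0, 0,-0.01,0.37,0,0,0, 0,-0.01,0.41,0,0,0, 0,-0.01,0.41,0,0,0]'|grep -E "pos|force|width"
python3 -m jog '[0,0,0.01,0,0,0, 0,0,0.02,0,0,0, 0,0,0.02,0,0,0]'|grep -E "pos|force"
python3 -m jog '[0,0,0.005,0,0,0, 0,0,0.01,0,0,0, 0,0,0.01,0,0,0]'|grep -E "pos|force"
```

```text
tool_pos: [0.5511, 0.2202, 0.0188]
contact_force: [0.2, -0.4, -0.4]
gripper_width: 0.132
grasp_force: 58.6
tool_pos: [0.5514, 0.2203, 0.0172]
contact_force: [0.0, 0.1, -0.9]
grasp_force: 58.6
tool_pos: [0.5512, 0.2202, 0.016]
contact_force: [0.1, -1.2, -0.4]
grasp_force: 58.6
```

```bash
python3 -m jog '[0,0,0.005,0,0,0, 0,0,0.01,0,0,0, 0,0,0.01,0,0,0]'|grep -E "pos|contact"
python3 -m jog '[0,0,0.005,0,0,0, 0,0,0.01,0,0,0, 0,0,0.01,0,0,0]'|grep -E "pos|contact"
```

```text
tool_pos: [0.5512, 0.2202, 0.015]
contact_force: [-0.0, 0.0, -0.7]
tool_pos: [0.5512, 0.2202, 0.014]
contact_force: [-0.3, 0.3, -0.1]
```

```bash
python3 -m jog '[0,0,0.005,0,0,0, 0,0,0.01,0,0,0, 0,0,0.01,0,0,0]'|grep -E "pos|contact"
```

```text
tool_pos: [0.5513, 0.2202, 0.0133]
contact_force: [-1.0, 0.0, 0.5]
```

Contact. Open only a little, since the trough walls are close, then rise.

```bash
python3 -m jog '[0,0,0.002,0,0,0, 0,0,0.003,0,0,0]'|grep -E "pos|contact"
python3 -m jog '[0,0,0,0,0,0, 0,0,0,0,0,0, 0,0,0,0,0,0, 0,0,0,0,0,0]' 21|grep -E "pos|force|width"
python3 -m jog '[0,0,-0.1,0,0,0, 0,0,-0.25,0,0,0, 0,0,-0.5,0,0,0, 0,0,-0.8,0,0,0, 0,0,-1.0,0,0,0]'|grep -E "pos|contact"
python3 -m jog '[0,0.3,-0.2,0,0,0, 0,0.6,-0.4,0,0,0, 0,1.0,-0.6,0,0,0]'|grep -E "pos|contact"
python3 -m jog '[0,0.3,0,0,0,0, 0,0.6,0,0,0,0, 0,1.0,0,0,0,0,0,1.0,0,0,0,0]'|grep -E "pos|contact"
python3 -c "
from h import *
from plant import manip
go(.551,.2205,.012,4.2); f=manip.grab_frame('side'); g=f['img']; a=cv2.resize(g[80:380,140:460],None,fx=2,fy=2); cv2.imwrite('pics/s9.png',cv2.convertScaleAbs(a,alpha=1.5))"
```

```text
tool_pos: [0.5513, 0.2202, 0.0132]
contact_force: [-3.4, -0.4, 5.1]
tool_pos: [0.5512, 0.2202, 0.0127]
contact_force: [0.6, -0.0, -0.6]
gripper_width: 0.247
grasp_force: 0.0
tool_pos: [0.5523, 0.2205, 0.1159]
contact_force: [-0.7, 0.3, -0.7]
tool_pos: [0.5586, 0.12, 0.1742]
contact_force: [1.0, -0.4, -0.3]
tool_pos: [0.5662, 0.0188, 0.1735]
contact_force: [0.1, 0.6, 0.4]
t 51.2 pos [0.5662 0.0188 0.1735] yaw 4.0 d [-0.011 -2.024  1.614] turn [ 0.    -0.    -0.001] w 20.9 gf 0.0 F [0.1 0.6 0.4] q [-0.1  -0.04  1.81 -0.    1.38  1.4 ]
```

View pics/s9.png

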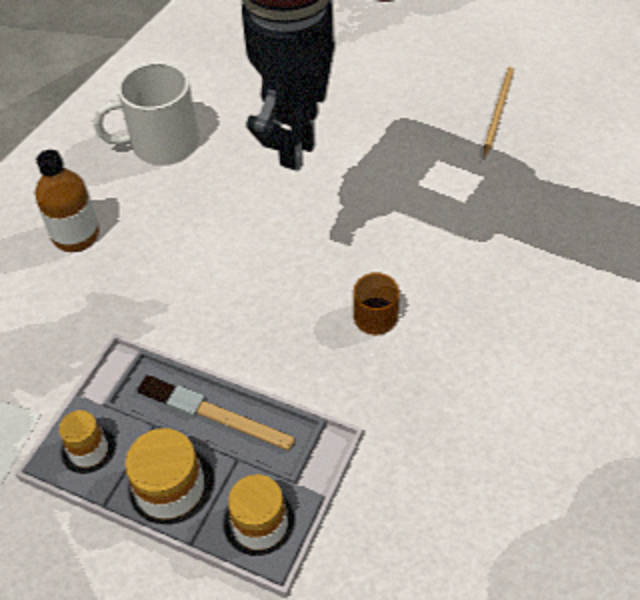

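The final view shows the three jars upright in their holders at about (85,440), (165,475) and (257,515). The brush lies flat in the trough at (215,412), and the open jar and pencil are where they were.

```bash
python3 -c "
from plant import manip
print(manip.job_done())"
```

```text
the job is handed in; nothing more can be done
None
```

The ink set is packed and the job handed in at about 51 s: the three jars stand upright in their matching holders, the brush lies lengthwise in the trough, and the open jar and pencil were left untouched.

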